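# Draw out and lock a drilling jig's carriage for a block change

## Task

Get the drilling jig ready for a block change: push the red-knobbed pawl lever forward (towards the jig's open front end) with a fingertip so that it lets the carriage go, then hook a fingertip behind the carriage's front lip and draw the carriage out along its rails as far as it goes. Then push the lever fully back again so that its tooth locks the carriage in the drawn-out position, and take the hand away. The wooden block stays lying in its nest and is not touched, nothing is lifted, and the jar, screwdriver and tape measure stay where they are.

Things in the scene. Friction and masses are not known exactly. Their poses are not given: they have to be found in the camera images.
- drill_jig: Drilling jig, fixed: plywood base 300 x 162 mm, top 16 mm above the bench. Origin on the bench midway between the rails, 145 mm behind the base's front end; x points to the rear along the rails, -x to the open front end, y left, z up. At x 60 to 140 mm an aluminium bush plate 122 mm wide bridges the rails, top of its steel bushes at 86 mm. Pawl lever on the right (-y).
- carriage (a joint): Blue carriage, 64 mm wide, deck 42 mm above the bench. 0 = home under the bush plate, grows as it is drawn to the front (-x of the jig), end stop at 0.110 m. About 2 N sliding friction, no spring. A strip on its right side has a 14 mm notch for each end position (0 and 0.110); the pawl's 10 mm tooth goes in only there (2 mm play either way).
- pull_lip: Upright aluminium lip at the front end of the carriage, yellow stripe on its front face: 8 mm thick along x, 64 mm wide along y. Origin at the middle of its foot, 41 mm above the bench; axes as the jig's; it moves with the carriage (at jig x = -1 mm when the carriage is home).
- lip_hook (a point): Middle of the top edge of the lip's rear face, 75 mm above the bench, 33 mm above the deck. Behind it (+x of the jig) the deck is bare for 42 mm, then comes the nest's 6 mm high front strip and the block, whose top is at 64 mm.
- pawl (a joint): Pawl lever, turns about an upright pivot. 0 = tooth fully in the notch (carriage locked, end stop of the lever); grows as the knob is pushed forward (-x of the jig; clockwise seen from above), end stop at 0.85 rad; the tooth is clear of the strip from about 0.2 rad. It stays where it is left (about 2 N at the knob).
- pawl_pivot (a point): On the pivot axis of the pawl lever, on the lever's upper face, 41 mm above the bench; at x -35, y -66 mm in the jig's frame.
- pawl_knob (a point): Centre of the top of the red knob, 76 mm above the bench; the knob is upright, 20 mm across, from 47 to 76 mm above the bench, on the lever's tail 60 mm from the pivot (straight out to the jig's right, -y, when the lever is at 0). The tail below it is 11 mm wide, its top at 40 mm.
- wood_block: Beech-coloured block 90 x 45 x 22 mm lying loose in its nest on the carriage, long side along the rails; origin at the centre of its underside, 42 mm above the bench, 99 mm behind the lip's origin.
- jar: Clear screw jar, 66 mm across, 68 mm high, standing right of the jig; origin at the centre of its underside.
- screwdriver: Screwdriver with yellow handle, 177 mm long, 25 mm thick, lying to the right of the jig's front; origin under its middle.
- tape: Yellow tape measure 73 x 38 x 66 mm standing right of the jig; origin at the centre of its underside.
Mind the look-alikes: they are no part of the job. Of the things shaped like the wood_block, the beech one is meant.

How it is judged (in metres and radians):
On the way, in this order (a step that is already met when the one before it is completed fails the run):
1. the pawl lever is swung clear of the strip (over 0.2 rad) while the carriage is still home (value of joint pawl above 0.2 rad and value of joint carriage below 0.006 m), for 0.1 s.
2. the carriage is on its way (15 to 108 mm out), drawn by the fingers at its lip (value of joint carriage between 0.015 and 0.108 m and contact force between the fingers and pull_lip above 0.5 N), for 0.1 s.
3. the carriage is out at its end stop (over 106 mm) (value of joint carriage above 0.106 m), for 0.1 s.
At the end, for the whole second after the job is handed in: The carriage is out by more than 106 of its 110 mm, the pawl lever is back (below 0.08 rad) with its tooth in the notch, and the block lies at rest in its nest on the carriage (within about 7 mm along the rails, not raised by more than 5 mm) (value of joint carriage above 0.106 m and value of joint pawl below 0.08 rad and velocity of joint carriage below 0.01 m/s and x of wood_block in the frame of pull_lip between 0.092 and 0.106 m and z of wood_block in the frame of pull_lip below 0.006 m and linear speed of wood_block below 0.02 m/s); the robot touches nothing.
It fails at once if the arm or its fingers touch the wooden block (contact force between any of the arm, the fingers and wood_block above 1 N).
It fails at once if the block is lifted out of its nest (z of wood_block in the frame of pull_lip above 0.012 m).
It fails at once if the screw jar is pushed more than 30 mm from its place or knocked over (distance of jar from where it was at the start of the episode above 0.03 m or angle between jar's own z axis and vertical above 0.5 rad).
It fails at once if the screwdriver is moved more than 30 mm or lifted (distance of screwdriver from where it was at the start of the episode above 0.03 m).
It fails at once if the tape measure is pushed more than 30 mm from its place or knocked over (distance of tape from where it was at the start of the episode above 0.03 m or angle between tape's own z axis and vertical above 0.5 rad).
It also fails if it takes over 53 s, if anything falls off the work surface, if the arm or the gripper's body presses on something with over 40 N, if the wrist force passes 120 N, or if a joint passes its speed limit or range.

## Robot

A 6-joint arm with a two-finger parallel gripper is mounted at the origin on a cart in front of the work surface, level with it; the furniture and walls round the work are solid. World frame = base frame: x ahead of the robot, y to its left, z up, the work surface at z = 0. Lengths are in mm, angles in degrees, forces in N, time in s.
With the tool pointing down it reaches from about 350 to 850 mm from the base axis. Payload 8.1 kg.
Tool frame: the origin (TCP) lies at the very end of the fingers, on their centre line; the grasp point (between the pads) lies 19 mm behind it; z points along the fingers, y is the line along which they close (so a half turn about z gives the same grasp; the last joint's range is limited). The gripper opens to 85 mm and grips with 20 to 120 N. Pads are 22 mm wide; open, the fingers measure 114 mm over their backs; the gripper's body (76 mm by 85 mm) begins 54 mm behind the grasp point. The pads swing forward as they close: fully open they stand 13 mm farther back than shut.
Start: joints at [69.763, 7.471, 85.268, -0, 87.261, -4.893], TCP at [158.744, 578.624, 231.292] pointing down, gripper open.
Joint ranges: [-169.43, 169.43], [-51.17, 129.36], [1.28, 143.12], [-76.62, 256.62], [0, 156.53], [-152.29, 152.29]. Speed limits (degrees/s): [136.94, 136.94, 159.86, 180, 180, 180].

## Interface

Orientations are given as [roll, pitch, yaw] about the fixed x, y, z axes, in that order (R = Rz(yaw) Ry(pitch) Rx(roll)).
In Python, from bench import status, viewer, job gives the robot as it stands.
- The arm moves only by the tool arm_command, never from a script. Its argument "targets" is a list that holds one entry, the list of rows, each a list of 7 numbers: the shift along the world's x, y, z in m, then the turn, a rotation vector about the world's x, y, z in rad, then the opening, from -1 (shut) to 1 (fully open). In form: [[[dx, dy, dz, rx, ry, rz, gripper], ...]]. A call has 1 to 10 rows; each row shifts and turns the commanded pose from where the row before left it; what a row does not reach is not made up. A row lasts 1/8 s, in which the tool goes at most 62.5 mm and 10.7 degrees, less where a joint would pass 70% of its speed; a pose out of reach is approached as far as the arm can. A call with a gripper value outside its range is refused whole. The fingers move at their own pace and stop on an object; "force" is the grip in N (left out, the last holds). Time passes only in rows, so rows that do not move let the fingers close. It gives the time, the measured TCP pose, the force, the opening and the grip force at its end, in the units of the state.
- status.sense(): the state, without advancing time (a new reading comes with each control period).
- viewer.snapshot(name): name is "scene" or "top" or "wrist"; returns the picture (480x640x3 uint8, red, green, blue); there is no depth.
- viewer.camera_model(name): a dict with "vertical_fov" (degrees; the focal length in pixels is half the picture's height over the tangent of half this angle, whatever the lens; pixels are square), "cx", "cy" (the principal point, pixels), "k1" (the pictures are not rectified: a ray, as slopes to the right and down, at radius r is drawn at 1 + k1 r^2 times it, then the intrinsics apply), "xyz" and "attitude" of the camera in the world. Camera axes: x right, y down, z forward; pixel columns grow to the right and rows downward; lengths in mm; the calibration is good to about 2 mm. A picture is of the moment at which its call begins: read the wrist's pose just before it. camera_model takes no time and is no camera call; for the wrist camera it gives the pose at the moment of the call.
- job.hand_in(): hands the job in; it is judged then, once.
The state is a dict: "time": time; "joint_pos": joint angles; "qd": joint speeds; "joint_efforts": joint torques, N m; "tool_pos": TCP position; "tcp_rot": TCP orientation; "ft_force": force on the tool from outside, world axes, zero at the start; "wrist_torque": the same for the moment, N m; "finger_gap": finger opening in mm; "grip_force": force on a finger pad.
Only numpy, scipy, OpenCV 4.12 (cv2) and the standard library are available. Lean on these libraries where they do the work, as an engineer would, in place of code of your own. Each camera call takes 0.05 s, during which the arm holds its last target. There are 200 camera calls.

## Working session

There is one attempt and no reset: what is moved stays moved. The work goes in short steps, Python scripts to look and compute and a tool call to move; the robot and the scene stay as the last step left them, time stands still between calls to the robot, and variables do not carry over. Pictures are saved under pics/ and viewed, at most 10 in all, crops included, and the job is handed in when it is done.

Besides the shell and the picture viewer there is one more tool, called by a JSON object that holds its "api" and its "payload". arm_command: Moves the arm, as the interface text tells. Its arguments: {"type":"object","properties":{"targets":{"type":"array"},"force":{"type":"number"}},"required":["targets"]}

```bash
mkdir -p pics; cat > h.py <<'E'
import numpy as np,cv2
from scipy.spatial.transform import Rotation as R
from bench import status,viewer,job
def snap(n,f):
    im=viewer.snapshot(n); cv2.imwrite('pics/'+f,im[:,:,::-1]); return im
E
python3 - <<'E'
from h import *
for n in('scene','top'):
    snap(n,n+'1.png'); print(n,viewer.camera_model(n))
print(status.sense())
E
```

```text
scene {'vertical_fov': 55.50623144850847, 'cx': 314.3267795425001, 'cy': 243.33137177096265, 'k1': -0.02618626061554685, 'xyz': array([170.463763  , 248.1993653 , 560.54836304]), 'attitude': array([-125.51240046,    1.36048725, -152.88839865])}
top {'vertical_fov': 48.242908576110814, 'cx': 315.88716684265086, 'cy': 239.11171177792778, 'k1': -0.012361119302986973, 'xyz': array([ 320.09517265, -343.48310274, 1119.59700501]), 'attitude': array([-171.0083994 ,    0.3255135 ,  -91.69051868])}
{'time': 0.1, 'joint_pos': array([ 6.97645615e+01,  7.51148412e+00,  8.53244523e+01, -4.39734120e-05,
        8.72624883e+01, -4.89422126e+00]), 'qd': array([-0.03160083,  0.00502776, -0.28582764,  0.12166299, -0.12128952,
        0.08464355]), 'joint_efforts': array([ 9.45806642e-04, -5.70960689e+01, -5.01934147e+01, -1.72555283e-04,
        8.48721131e-03,  4.76373680e-05]), 'tool_pos': array([158.55310862, 578.14160891, 230.32847415]), 'tcp_rot': array([-1.79901930e+02, -8.35348376e-03,  1.64658778e+02]), 'ft_force': array([ 0.22209089, -0.40379281,  0.40635085]), 'wrist_torque': array([0.05195556, 0.01711338, 0.02401212]), 'grip_force': 0.0, 'finger_gap': 85.43285581478767}
```

View pics/top1.png

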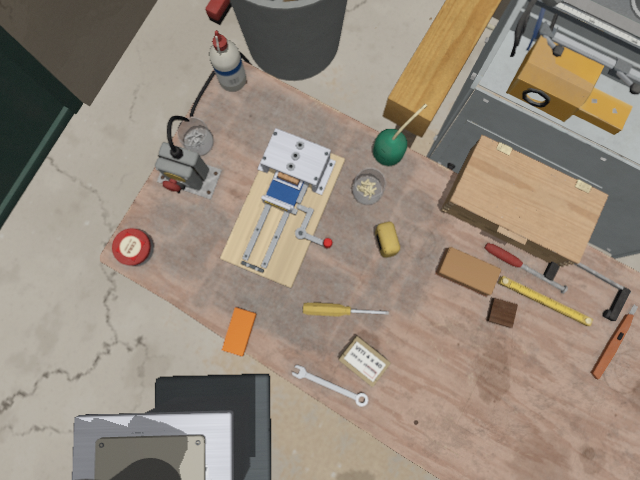

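View pics/scene1.png

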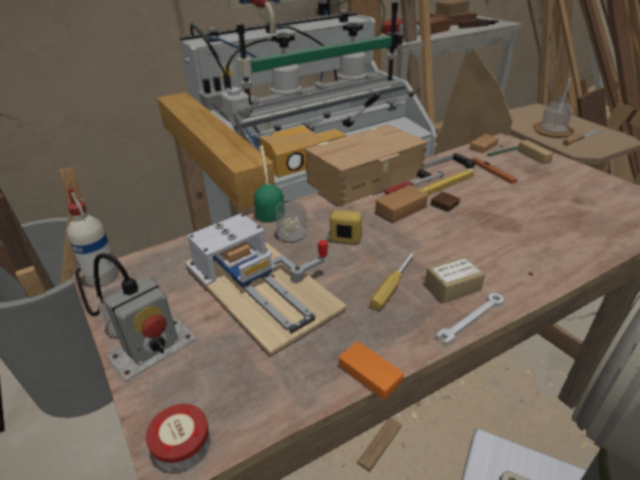

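The top view shows the jig around (285,200), its open front end toward the lower left at (262,270). The only red knob on a lever is at (328,243). The look-alikes are the brown box at (470,270) and the orange block at (238,331), neither of them on the jig. The jar is at (368,187), the tape at (388,238) and the screwdriver at (345,310). I'll enlarge the jig.

```bash
cat >> h.py <<'E'
def ray(n,uv):
    c=viewer.camera_model(n); f=240/np.tan(np.radians(c['vertical_fov']/2))
    K=np.array([[f,0,c['cx']],[0,f,c['cy']],[0,0,1]])
    # r drawn at 1+k1 r^2
    p=cv2.undistortPoints(np.array([[uv]],float),K,np.array([c['k1'],0,0,0.]))[0,0]
    d=R.from_euler('xyz',c['attitude'],degrees=True).apply([p[0],p[1],1]); return c['xyz'],d
def at(n,uv,z):
    o,d=ray(n,uv); return o+d*(z-o[2])/d[2]
def proj(n,P):
    c=viewer.camera_model(n); f=240/np.tan(np.radians(c['vertical_fov']/2))
    K=np.array([[f,0,c['cx']],[0,f,c['cy']],[0,0,1]])
    r=R.from_euler('xyz',c['attitude'],degrees=True).inv()
    return cv2.projectPoints(np.atleast_2d(np.array(P,float)),r.as_rotvec(),-r.apply(c['xyz']),K,np.array([c['k1'],0,0,0.]))[0][:,0]
E
python3 - <<'E'
from h import *
im=cv2.imread('pics/top1.png')
cv2.imwrite('pics/c1.png',cv2.resize(im[120:295,210:410],None,fx=4,fy=3.4286 if 0 else 4,interpolation=cv2.INTER_CUBIC)[:600*2][:700,:800][0:600] if 0 else cv2.resize(im[140:290,215:415],None,fx=4,fy=4,interpolation=cv2.INTER_CUBIC))
for uv,z in [((328,243),76),((222,257),16),((292,286),16),((310,305),12),((388,238),66),((368,187),68)]: print(uv,at('top',uv,z).round(1))
E
```

```text
(328, 243) [ 476.9 -366.    76. ]
(222, 257) [ 463.2 -146.4   16. ]
(292, 286) [ 398.7 -290.4   16. ]
(310, 305) [ 359.  -326.2   12. ]
(388, 238) [ 484.8 -485.9   66. ]
(368, 187) [ 589.8 -450.6   68. ]
```

View pics/c1.png

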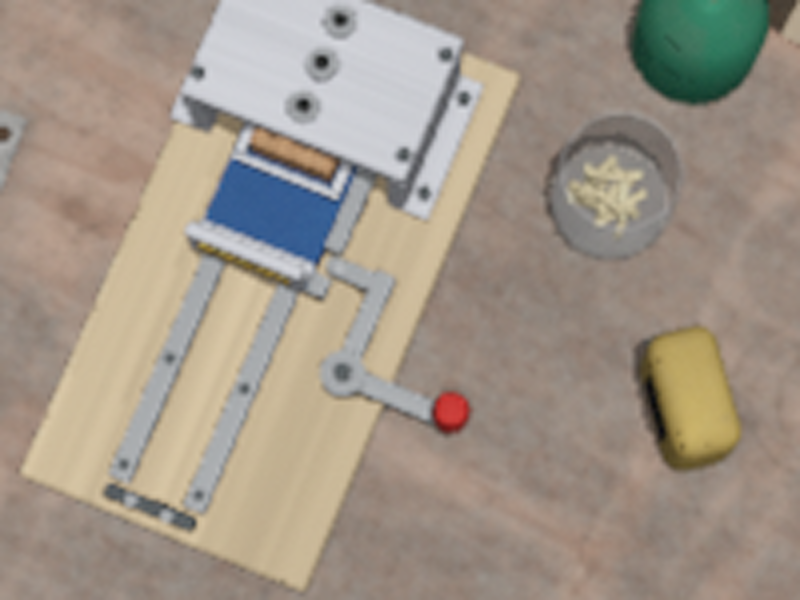

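The crop shows the knob top at crop pixel (451,411), the pivot at (343,373), the middle bush at (321,63), and base corners at (22,472), (304,590) and (520,72). The carriage is home with the beech block on it, mostly under the bush plate. Next I fit the jig pose.

```bash
cat >> h.py <<'E'
def J(p,pose):
    x,y,a=pose; c,s=np.cos(a),np.sin(a); p=np.atleast_2d(np.array(p,float))
    return np.c_[x+c*p[:,0]-s*p[:,1],y+s*p[:,0]+c*p[:,1],p[:,2]]
E
python3 - <<'E'
from h import *
from scipy.optimize import least_squares
Q=[(22,472,-145,81,16),(304,590,-145,-81,16),(520,72,155,-81,16),(451,411,-35,-126,76),(343,373,-35,-66,41),(321,63,100,0,86)]
Q=np.array(Q,float); uv=Q[:,:2]/4+[215,140]
fn=lambda s:(proj('top',J(Q[:,2:],s))-uv).ravel()
r=least_squares(fn,[480,-250,-.4]); print(r.x,np.degrees(r.x[2]),r.fun.reshape(-1,2).round(2))
p=r.x
for n,q in dict(knob=(-35,-126,76),hook=(3,0,75),hookout=(-107,0,75),pivot=(-35,-66,41),front=(-145,0,16)).items(): print(n,J(q,p).round(1), proj('top',J(q,p)).round(0), proj('scene',J(q,p)).round(1))
print(at('top',(215+615/4,140+195/4),20),at('top',(215+690/4,140+395/4),66))
E
```

```text
[ 5.61083352e+02 -2.69294627e+02 -4.13060501e-01] -23.666623362893272 [[-3.06  0.27]
 [-1.45  0.01]
 [-1.91 -0.97]
 [ 2.56 -0.62]
 [ 1.89  0.61]
 [ 1.67  0.57]]
knob [[ 478.4 -370.6   76. ]] [[330. 242.]] [[324.8 239.4]]
hook [[ 563.8 -270.5   75. ]] [[279. 201.]] [[256.5 257.5]]
hookout [[ 463.1 -226.3   75. ]] [[257. 252.]] [[294.1 288.7]]
pivot [[ 502.5 -315.7   41. ]] [[303. 234.]] [[300.  267.4]]
front [[ 428.3 -211.1   16. ]] [[253. 273.]] [[309.9 327.6]]
[ 598.23523345 -456.91223592   20.        ] [ 483.31433285 -484.83708655   66.        ]
```

```bash
python3 - <<'E'
from h import *
from scipy.optimize import least_squares
Q=[(22,472,-145,81,16),(304,590,-145,-81,16),(520,72,155,-81,16),(451,411,-35,-126,76),(343,373,-35,-66,41),(321,63,100,0,86)]
Q=np.array(Q,float); uv=Q[:,:2]/4+[215,140]
b=np.array([1,1,1,0,0,0])
def pts(s):
    P=Q[:,2:].copy(); P[:,1]+=b*s[3]; return P
fn=lambda s:(proj('top',J(pts(s),s))-uv).ravel()
r=least_squares(fn,[561,-269,-.4,0]); print(r.x,np.degrees(r.x[2]),r.fun.reshape(-1,2).round(2))
p=r.x[:3]
for n,q in dict(knob=(-35,-126,76),hook=(3,0,75),hookout=(-107,0,75),lipR=(3,-32,75),lipL=(3,32,75)).items(): print(n,J(q,p).round(1), 4*(proj('top',J(q,p))-[215,140]).round(2), proj('scene',J(q,p)).round(1))
im=cv2.imread('pics/scene1.png')
cv2.imwrite('pics/c2.png',cv2.resize(im[200:340,170:370],None,fx=4,fy=4,interpolation=cv2.INTER_CUBIC))
E
```

```text
Traceback (most recent call last):
  File "h.py", line 20, in J
    x,y,a=pose; c,s=np.cos(a),np.sin(a); p=np.atleast_2d(np.array(p,float))
    ^^^^^
ValueError: too many values to unpack (expected 3)
```

```bash
sed -i 's/x,y,a=pose;/x,y,a=pose[:3];/' h.py; python3 - <<'E'
from h import *
from scipy.optimize import least_squares
Q=[(22,472,-145,81,16),(304,590,-145,-81,16),(520,72,155,-81,16),(451,411,-35,-126,76),(343,373,-35,-66,41),(321,63,100,0,86)]
Q=np.array(Q,float); uv=Q[:,:2]/4+[215,140]
b=np.array([1,1,1,0,0,0])
def pts(s):
    P=Q[:,2:].copy(); P[:,1]+=b*s[3]; return P
fn=lambda s:(proj('top',J(pts(s),s))-uv).ravel()
r=least_squares(fn,[561,-269,-.4,0]); print(r.x,np.degrees(r.x[2]),r.fun.reshape(-1,2).round(2))
p=r.x[:3]
for n,q in dict(knob=(-35,-126,76),hook=(3,0,75),hookout=(-107,0,75),lipR=(3,-32,75),lipL=(3,32,75)).items(): print(n,J(q,p).round(1), 4*(proj('top',J(q,p))-[215,140]).round(2), 4*(proj('scene',J(q,p))-[170,200]).round(1))
im=cv2.imread('pics/scene1.png')
cv2.imwrite('pics/c2.png',cv2.resize(im[200:340,170:370],None,fx=4,fy=4,interpolation=cv2.INTER_CUBIC))
E
```

```text
[ 5.63030159e+02 -2.65749842e+02 -4.20332038e-01 -8.69544096e+00] -24.083251749495357 [[-1.29  0.52]
 [ 0.12  0.8 ]
 [ 0.56  0.13]
 [ 0.44 -1.16]
 [-0.07 -0.1 ]
 [ 0.22 -0.18]]
knob [[ 479.7 -366.5   76. ]] [[452.76 406.36]] [[612.8 161.6]]
hook [[ 565.8 -267.    75. ]] [[247.76 242.24]] [[338.  233.2]]
hookout [[ 465.3 -222.1   75. ]] [[160.24 444.24]] [[486.  359.6]]
lipR [[ 552.7 -296.2   75. ]] [[306.8  266.04]] [[398.  205.2]]
lipL [[ 578.8 -237.8   75. ]] [[188.92 218.52]] [[275.2 262.4]]
```

View pics/c2.png

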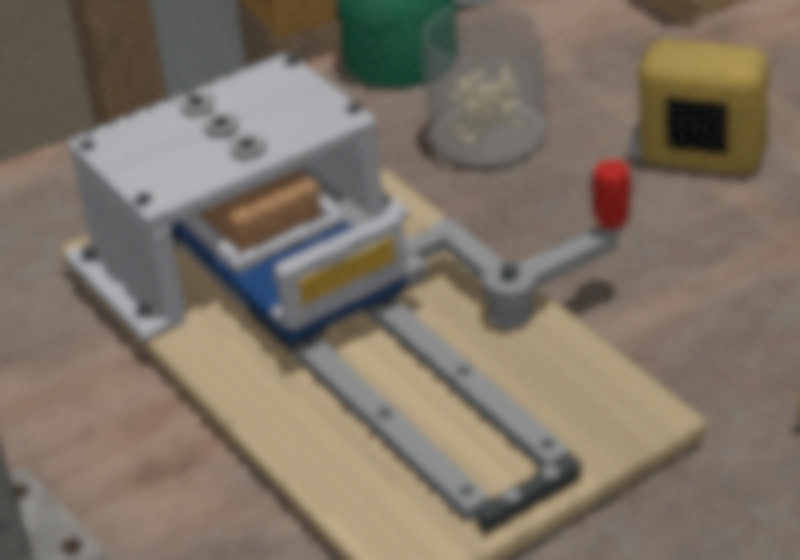

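The pose fit is consistent: the predicted knob and lip positions land on the picture in both views. I'll shut the gripper, turn it to the jig's yaw and swing over to behind the knob.

{"api": "arm_command", "payload": {"targets": [[[0.03,-0.04,0.003,0,0,-0.015,-1],[0.03,-0.04,0.003,0,0,-0.015,-1],[0.03,-0.04,0.003,0,0,-0.015,-1],[0.03,-0.04,0.003,0,0,-0.015,-1],[0.03,-0.04,0.003,0,0,-0.015,-1],[0.03,-0.04,0.003,0,0,-0.015,-1],[0.03,-0.04,0.003,0,0,-0.015,-1],[0.03,-0.04,0.003,0,0,-0.015,-1],[0.03,-0.04,0.003,0,0,-0.015,-1],[0.03,-0.04,0.003,0,0,-0.015,-1]]]}}

```text
time: 1.35
tool_pos: [459.3, 177.1, 261.1]
tcp_rot: [-180.0, -0.0, 156.0]
ft_force: [0.1, 1.4, 0.3]
finger_gap: 0.2
grip_force: 0.0
```

{"api": "arm_command", "payload": {"targets": [[[0.006,-0.055,-0.005,0,0,0,-1],[0.006,-0.055,-0.005,0,0,0,-1],[0.006,-0.055,-0.005,0,0,0,-1],[0.006,-0.055,-0.005,0,0,0,-1],[0.006,-0.055,-0.005,0,0,0,-1],[0.006,-0.055,-0.005,0,0,0,-1],[0.006,-0.055,-0.005,0,0,0,-1],[0.006,-0.055,-0.005,0,0,0,-1],[0.006,-0.055,-0.005,0,0,0,-1],[0,-0.055,-0.005,0,0,0,-1]]]}}

```text
time: 2.6
tool_pos: [512.6, -373.0, 210.4]
tcp_rot: [180.0, -0.0, 156.1]
ft_force: [1.0, 0.7, 0.1]
finger_gap: 0.0
grip_force: 0.0
```

{"api": "arm_command", "payload": {"targets": [[[0,0,0,0,0,0,-1],[0,0,0,0,0,0,-1]]]}}

```text
time: 2.85
tool_pos: [512.4, -371.1, 210.5]
tcp_rot: [180.0, -0.1, 156.0]
ft_force: [-0.1, 0.3, 0.3]
finger_gap: 0.1
grip_force: 0.0
```

{"api": "arm_command", "payload": {"targets": [[[0,-0.009,-0.03,0,0,0,-1],[0,0,-0.03,0,0,0,-1],[0,0,-0.03,0,0,0,-1],[0,0,-0.025,0,0,0,-1],[0,0,-0.02,0,0,0,-1],[0,0,-0.018,0,0,0,-1],[0,0,0,0,0,0,-1]]]}}

```text
time: 3.72
tool_pos: [512.0, -379.2, 56.6]
tcp_rot: [180.0, -0.2, 156.1]
ft_force: [0.2, 0.1, 0.3]
finger_gap: 0.3
grip_force: 0.0
```

```bash
python3 - <<'E'
from h import *
im=snap('scene','s2.png'); s=status.sense(); print(s['tool_pos'],s['ft_force'])
cv2.imwrite('pics/c3.png',cv2.resize(im[150:300,230:430,::-1],None,fx=4,fy=4,interpolation=cv2.INTER_CUBIC))
E
```

```text
[ 512.60589591 -379.95821028   57.98121781] [0.68029389 0.11482883 0.25121966]
```

View pics/c3.png

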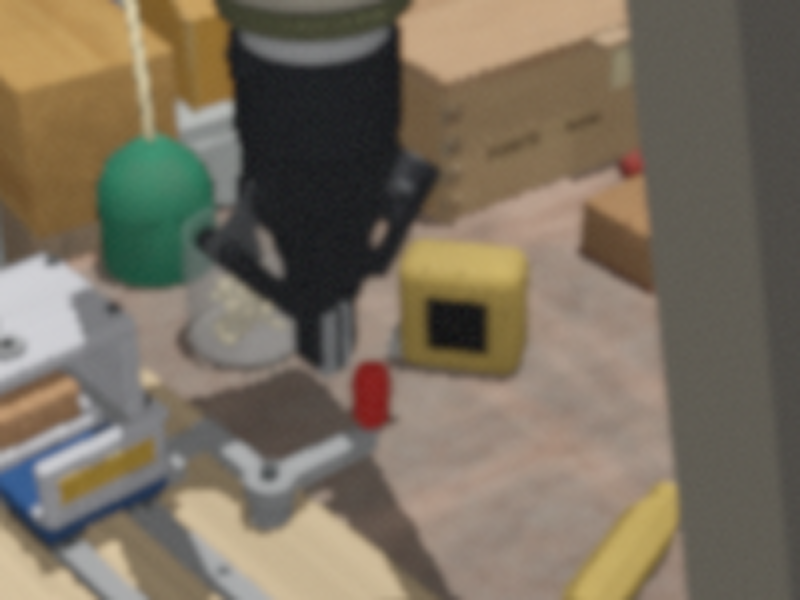

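The scene view shows the shut fingertips behind the knob (knob crop (370,395), tips (325,360)), clear of the jar and tape. Pushing forward along the jig's -x.

{"api": "arm_command", "payload": {"targets": [[[-0.0045,0.002,0,0,0,0,-1],[-0.0045,0.002,0,0,0,0,-1],[-0.0045,0.002,0,0,0,0,-1],[-0.0045,0.002,0,0,0,0,-1],[-0.0045,0.002,0,0,0,0,-1],[-0.0045,0.002,0,0,0,0,-1],[-0.0045,0.002,0,0,0,0,-1],[-0.0045,0.002,0,0,0,0,-1],[-0.0045,0.002,0,0,0,0,-1],[-0.0045,0.002,0,0,0,0,-1]]]}}

```text
time: 5.03
tool_pos: [467.4, -360.2, 58.2]
tcp_rot: [-180.0, -0.0, 156.1]
ft_force: [1.7, -0.4, 0.5]
finger_gap: 0.1
grip_force: 0.9
```

{"api": "arm_command", "payload": {"targets": [[[0,0,0,0,0,0,-1],[0,0,0,0,0,0,-1],[0.009,-0.004,0,0,0,0,-1],[0.009,-0.004,0,0,0,0,-1],[0,0,0.02,0,0,0,-1],[0,0,0.03,0,0,0,-1],[0,0,0.03,0,0,0,-1]]]}}

```text
time: 5.9
tool_pos: [486.0, -368.5, 140.5]
tcp_rot: [-180.0, 0.0, 156.1]
ft_force: [-0.6, 0.5, 0.0]
finger_gap: 0.1
grip_force: 0.0
```

```bash
python3 - <<'E'
from h import *
im=snap('scene','s3.png'); s=status.sense(); print(s['time'],s['tool_pos'],s['ft_force'])
p=[563.03,-265.75,-.42033]
for t in (0,.2,.4,.5,.6): print(t,(4*(proj('scene',J((-35-60*np.sin(t),-66-60*np.cos(t),76),p))-[230,150])).round())
cv2.imwrite('pics/c4.png',cv2.resize(im[150:300,230:430,::-1],None,fx=4,fy=4,interpolation=cv2.INTER_CUBIC))
E
```

```text
5.95 [ 487.90992391 -370.23386514  145.86065446] [ 1.73123877 -1.28687047  4.536391  ]
0 [[373. 361.]]
0.2 [[388. 374.]]
0.4 [[398. 388.]]
0.5 [[401. 396.]]
0.6 [[403. 403.]]
```

View pics/c4.png

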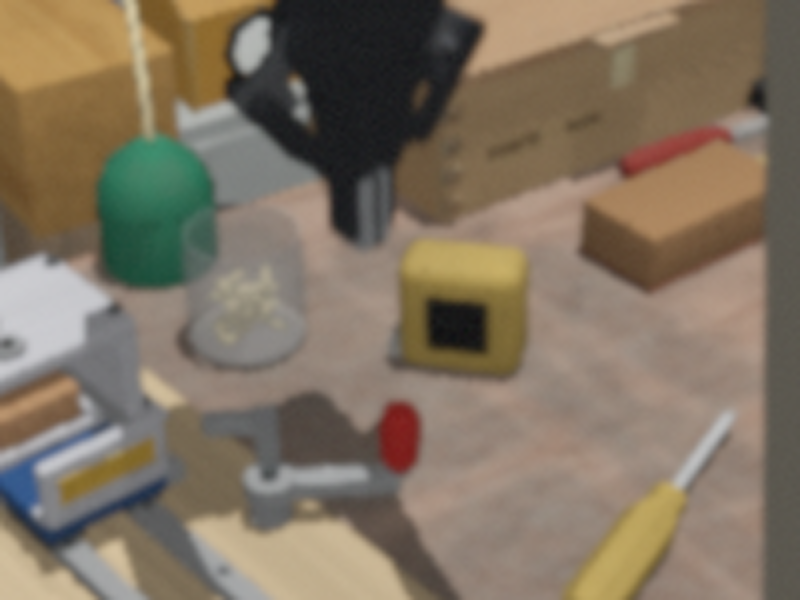

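The knob is now at crop (400,440) against a predicted (403,403) for its top, so the pawl is at about 0.55 rad with the tooth clear and the carriage still home. Moving over behind the lip.

{"api": "arm_command", "payload": {"targets": [[[0.024,0.024,0,0,0,0,-1],[0.024,0.024,0,0,0,0,-1],[0.025,0.024,0,0,0,0,-1],[0.024,0.022,0,0,0,0,-1],[0,0,0,0,0,0,-1],[0,0,0,0,0,0,-1]]]}}

```text
time: 6.7
tool_pos: [582.7, -274.7, 138.9]
tcp_rot: [-180.0, 0.0, 156.1]
ft_force: [-0.5, -0.3, -0.3]
finger_gap: 0.3
grip_force: 0.0
```

{"api": "arm_command", "payload": {"targets": [[[0,0,-0.02,0,0,0,-1],[0,0,-0.02,0,0,0,-1],[0,0,-0.012,0,0,0,-1],[0,0,0,0,0,0,-1],[0,0,0,0,0,0,-1]]]}}

```text
time: 7.32
tool_pos: [583.0, -274.6, 86.6]
tcp_rot: [-180.0, 0.0, 156.1]
ft_force: [0.2, 0.5, 0.4]
finger_gap: -0.2
grip_force: 0.0
```

```bash
python3 - <<'E'
from h import *
s=status.sense(); print(s['time'],s['tool_pos'],s['ft_force']); im=snap('scene','s4.png')
print((6*(proj('scene',np.r_[[s['tool_pos']],J((3,0,75),[563.03,-265.75,-.42033])])-[190,190])).round())
cv2.imwrite('pics/c5.png',cv2.resize(im[190:290,190:320,::-1],None,fx=6,fy=6,interpolation=cv2.INTER_CUBIC))
E
```

```text
7.325 [ 582.96905223 -274.56347888   86.62120436] [0.17990158 0.51508656 0.44504637]
[[348. 349.]
 [387. 410.]]
```

View pics/c5.png

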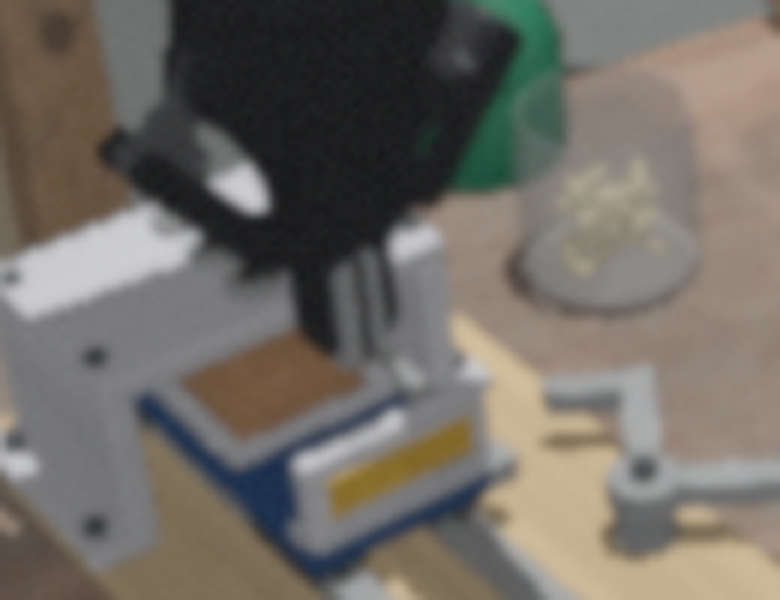

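The tips, at about (350,345), stand above the bare deck between the lip (top edge middle about (390,415), predicted (387,410)) and the nest. Descending to z≈56, then drawing slowly.

{"api": "arm_command", "payload": {"targets": [[[0,0,-0.01,0,0,0,-1],[0,0,-0.01,0,0,0,-1],[0,0,-0.01,0,0,0,-1],[0,0,0,0,0,0,-1],[-0.0045,0.002,0,0,0,0,-1],[-0.0045,0.002,0,0,0,0,-1],[-0.0045,0.002,0,0,0,0,-1],[-0.0045,0.002,0,0,0,0,-1]]]}}

```text
time: 8.38
tool_pos: [564.8, -266.4, 56.8]
tcp_rot: [-180.0, 0.1, 156.1]
ft_force: [1.9, -0.8, 1.1]
finger_gap: 0.4
grip_force: 1.1
```

{"api": "arm_command", "payload": {"targets": [[[-0.0045,0.002,0,0,0,0,-1],[-0.0045,0.002,0,0,0,0,-1],[-0.0045,0.002,0,0,0,0,-1],[-0.0045,0.002,0,0,0,0,-1],[-0.0045,0.002,0,0,0,0,-1],[-0.0045,0.002,0,0,0,0,-1],[-0.0045,0.002,0,0,0,0,-1],[-0.0045,0.002,0,0,0,0,-1],[-0.0045,0.002,0,0,0,0,-1],[-0.0045,0.002,0,0,0,0,-1]]]}}

```text
time: 9.62
tool_pos: [519.4, -246.2, 56.3]
tcp_rot: [180.0, -0.0, 156.1]
ft_force: [1.5, -0.8, 1.0]
finger_gap: 0.1
grip_force: 1.1
```

{"api": "arm_command", "payload": {"targets": [[[-0.0045,0.002,0,0,0,0,-1],[-0.0045,0.002,0,0,0,0,-1],[-0.0045,0.002,0,0,0,0,-1],[-0.0045,0.002,0,0,0,0,-1],[-0.0045,0.002,0,0,0,0,-1],[-0.0045,0.002,0,0,0,0,-1],[-0.0045,0.002,0,0,0,0,-1],[-0.0027,0.0012,0,0,0,0,-1],[0,0,0,0,0,0,-1]]]}}

```text
time: 10.75
tool_pos: [484.8, -230.9, 55.9]
tcp_rot: [-180.0, -0.1, 156.1]
ft_force: [-0.2, -0.2, -0.2]
finger_gap: -0.1
grip_force: 0.0
```

{"api": "arm_command", "payload": {"targets": [[[-0.0027,0.0012,0,0,0,0,-1],[-0.0018,0.0008,0,0,0,0,-1],[-0.0018,0.0008,0,0,0,0,-1],[-0.0018,0.0008,0,0,0,0,-1]]]}}

```text
time: 11.25
tool_pos: [477.3, -227.6, 56.2]
tcp_rot: [-180.0, -0.0, 156.1]
ft_force: [2.1, -0.7, -2.0]
finger_gap: 0.2
grip_force: 1.0
```

{"api": "arm_command", "payload": {"targets": [[[-0.0009,0.0004,0,0,0,0,-1],[-0.0009,0.0004,0,0,0,0,-1]]]}}

```text
time: 11.5
tool_pos: [476.3, -227.1, 56.5]
tcp_rot: [-180.0, 0.1, 156.1]
ft_force: [7.8, -3.3, -6.0]
finger_gap: 0.2
grip_force: 4.0
```

Force is up to 8 N at about 109 mm out, which is the end stop. I'll hold briefly, back off 8 mm, and rise.

{"api": "arm_command", "payload": {"targets": [[[-0.0009,0.0004,0,0,0,0,-1],[0,0,0,0,0,0,-1]]]}}

```text
time: 11.75
tool_pos: [476.3, -227.1, 56.7]
tcp_rot: [-180.0, 0.2, 156.1]
ft_force: [9.1, -4.9, -7.2]
finger_gap: 0.2
grip_force: 5.0
```

{"api": "arm_command", "payload": {"targets": [[[0.004,-0.002,0,0,0,0,-1],[0.005,-0.002,0,0,0,0,-1],[0,0,0,0,0,0,-1],[0,0,0.02,0,0,0,-1],[0,0,0.03,0,0,0,-1],[0,0,0.03,0,0,0,-1],[0,0,0,0,0,0,-1],[0,0,0,0,0,0,-1]]]}}

```text
time: 12.75
tool_pos: [483.4, -230.1, 135.6]
tcp_rot: [180.0, -0.0, 156.1]
ft_force: [-1.0, 0.5, -0.4]
finger_gap: -0.1
grip_force: 0.0
```

{"api": "arm_command", "payload": {"targets": [[[-0.016,-0.026,0,0,0,0,-1],[-0.016,-0.026,0,0,0,0,-1],[-0.016,-0.026,0,0,0,0,-1],[-0.015,-0.026,0,0,0,0,-1],[0,0,0,0,0,0,-1],[0,0,-0.025,0,0,0,-1],[0,0,-0.025,0,0,0,-1],[0,0,-0.02,0,0,0,-1],[0,0,-0.009,0,0,0,-1],[0,0,0,0,0,0,-1]]]}}

```text
time: 14.0
tool_pos: [420.4, -333.3, 56.3]
tcp_rot: [179.9, -0.1, 156.1]
ft_force: [0.1, -0.5, -0.6]
finger_gap: -0.2
grip_force: 0.0
```

```bash
python3 - <<'E'
from h import *
s=status.sense(); print(s['time'],s['tool_pos'],s['ft_force']); im=snap('top','t2.png')
cv2.imwrite('pics/c6.png',cv2.resize(im[140:290,215:415,::-1],None,fx=4,fy=4,interpolation=cv2.INTER_CUBIC))
E
```

```text
14.0 [ 420.36939177 -333.29550027   56.27794849] [ 0.0688168  -0.48602765 -0.58299555]
```

View pics/c6.png

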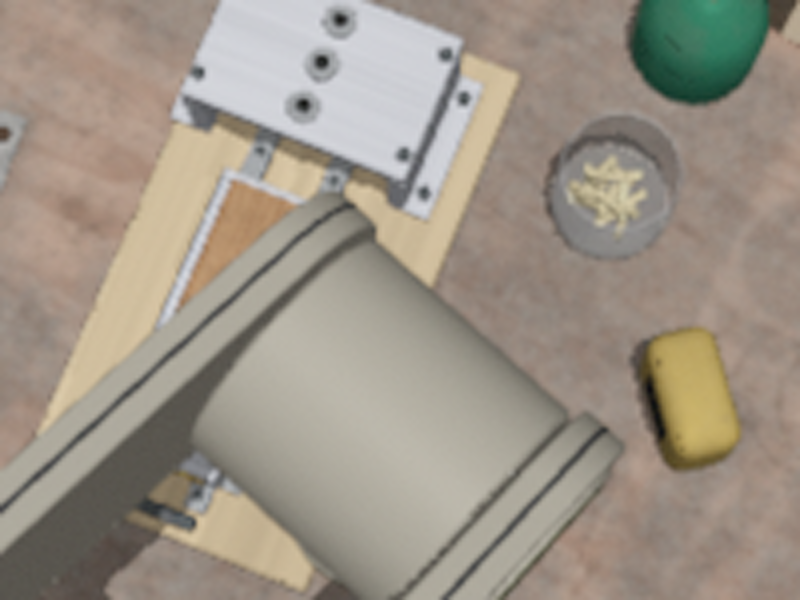

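The top view shows the carriage drawn out with the beech block in its nest around (240,230), and the arm hides the knob. Pushing the lever back along the jig's +x.

{"api": "arm_command", "payload": {"targets": [[[0.0045,-0.0023,0,0,0,0,-1],[0.0045,-0.0023,0,0,0,0,-1],[0.0045,-0.0023,0,0,0,0,-1],[0.0045,-0.0023,0,0,0,0,-1],[0.0045,-0.0023,0,0,0,0,-1],[0.0045,-0.0023,0,0,0,0,-1],[0.0045,-0.0023,0,0,0,0,-1],[0.0036,-0.0018,0,0,0,0,-1]]]}}

```text
time: 15.05
tool_pos: [456.2, -352.5, 57.3]
tcp_rot: [-180.0, 0.0, 156.1]
ft_force: [-2.9, -0.1, 0.1]
finger_gap: 0.0
grip_force: 1.2
```

{"api": "arm_command", "payload": {"targets": [[[0.0018,-0.0008,0,0,0,0,-1],[0.0018,-0.0008,0,0,0,0,-1],[0.0009,-0.0004,0,0,0,0,-1]]]}}

```text
time: 15.42
tool_pos: [460.5, -354.3, 57.4]
tcp_rot: [180.0, 0.0, 156.1]
ft_force: [-2.9, -0.9, -0.2]
finger_gap: 0.0
grip_force: 1.0
```

{"api": "arm_command", "payload": {"targets": [[[0.0009,-0.0004,0,0,0,0,-1],[0.0009,-0.0004,0,0,0,0,-1]]]}}

```text
time: 15.68
tool_pos: [462.2, -355.1, 57.3]
tcp_rot: [-180.0, 0.0, 156.1]
ft_force: [-3.2, 0.5, -0.6]
finger_gap: -0.1
grip_force: 1.0
```

{"api": "arm_command", "payload": {"targets": [[[0.0009,-0.0004,0,0,0,0,-1],[0.0009,-0.0004,0,0,0,0,-1]]]}}

```text
time: 15.92
tool_pos: [463.4, -355.7, 57.1]
tcp_rot: [180.0, -0.1, 156.1]
ft_force: [-6.9, 0.8, 3.7]
finger_gap: 0.0
grip_force: 3.5
```

{"api": "arm_command", "payload": {"targets": [[[0.0009,-0.0004,0,0,0,0,-1],[0.0009,-0.0004,0,0,0,0,-1]]]}}

```text
time: 16.18
tool_pos: [463.8, -356.0, 57.0]
tcp_rot: [180.0, -0.3, 156.1]
ft_force: [-14.2, 3.7, 9.6]
finger_gap: -0.0
grip_force: 7.6
```

The lever stops firmly where its zero stop is expected. A tooth resting on the strip would have stopped it about 12 mm sooner. Backing off and rising.

{"api": "arm_command", "payload": {"targets": [[[-0.0045,0.002,0,0,0,0,-1],[-0.009,0.004,0,0,0,0,-1],[-0.009,0.004,0,0,0,0,-1],[0,0,0.03,0,0,0,-1],[0,0,0.04,0,0,0,-1],[0,0,0.05,0,0,0,-1],[0,0.05,0.02,0,0,0,-1],[0,0.055,0.02,0,0,0,-1],[0,0.055,0,0,0,0,-1],[0,0.055,0,0,0,0,-1]]]}}

```text
time: 17.42
tool_pos: [442.9, -130.1, 217.8]
tcp_rot: [180.0, 0.1, 156.0]
ft_force: [1.1, 0.6, -0.5]
finger_gap: 0.2
grip_force: 0.0
```

{"api": "arm_command", "payload": {"targets": [[[0,0.055,0,0,0,0,-1],[0,0.055,0,0,0,0,-1],[0,0.055,0,0,0,0,-1],[0,0.055,0,0,0,0,-1],[0,0.055,0,0,0,0,-1],[0,0.055,0,0,0,0,-1],[0,0.03,0,0,0,0,-1],[0,0,0,0,0,0,-1]]]}}

```text
time: 18.42
tool_pos: [442.5, 230.0, 217.1]
tcp_rot: [180.0, -0.0, 156.3]
ft_force: [-0.4, -0.2, 0.2]
finger_gap: -0.3
grip_force: 0.0
```

```bash
python3 - <<'E'
from h import *
s=status.sense(); print(s['time'],s['tool_pos'],s['ft_force']); im=snap('top','t3.png')
p=[563.03,-265.75,-.42033]
print((4*(proj('top',J([(-35,-126,76),(-107,-32,75),(-107,32,75)],p))-[215,140])).round())
cv2.imwrite('pics/c7.png',cv2.resize(im[140:290,215:415,::-1],None,fx=4,fy=4,interpolation=cv2.INTER_CUBIC))
E
```

```text
18.425 [442.45426844 230.01681586 217.10820589] [-0.44262257 -0.1528873   0.24603441]
[[453. 406.]
 [220. 469.]
 [101. 420.]]
```

View pics/c7.png

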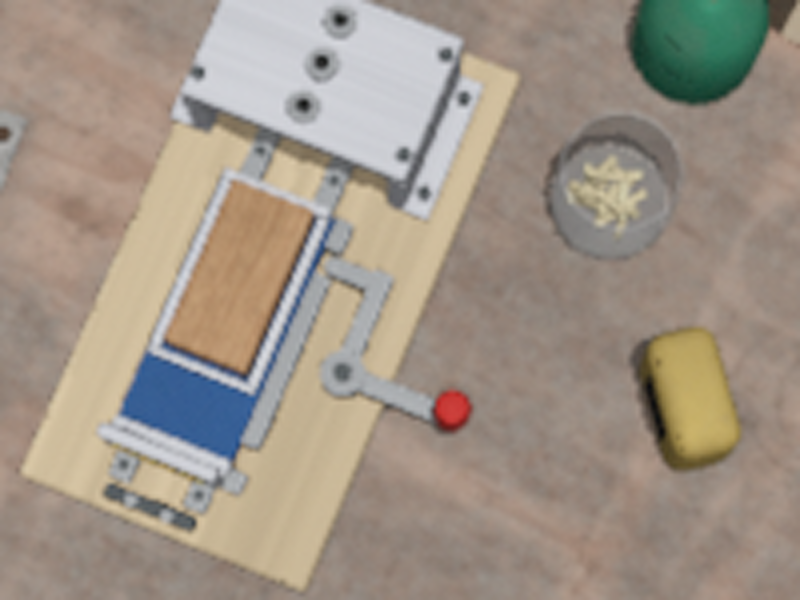

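The knob is back at (451,410), where it began. The tooth sits in the notch at (330,270), the carriage is fully out, and the block is in its nest.

```bash
python3 -c "
from bench import job
print(job.hand_in())"
```

```text
the job is handed in; nothing more can be done
None
```

The job is handed in, though no verdict came back: the last picture shows the carriage drawn fully out and locked by the pawl, the beech block in its nest, the jar and tape where they were, and the hand well clear; the screwdriver was outside that crop.

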